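# Reverse the ratchet and back off the mould clamp bolt

## Robot

A 6-joint arm with a two-finger parallel gripper is mounted at the origin on the work surface. World frame = base frame: x ahead of the robot, y to its left, z up, the work surface at z = 0. Lengths are in m, angles in rad, forces in N, time in s.
With the tool pointing down it reaches from about 0.3 to 0.875 m from the base axis. Payload 6.4 kg.
Tool frame: the origin (TCP) lies midway between the tips of the shut fingers; the grasp point (between the pads) lies 19 mm behind it (ctrl.tcp_to_grasp is the distance from the TCP to the grasp point, in m); z points along the fingers, y is the direction in which the jaws open and shut (so a half turn about z gives the same grasp; the last joint's range is limited). The gripper opens to 85 mm and grips with 20 to 120 N. Pads are 22 mm wide; open, the fingers measure 114 mm over their backs; the gripper's body (76 mm by 85 mm) begins 54 mm behind the grasp point. The pads swing forward as they close: fully open they stand 13 mm farther back than shut.
Start: joints at [-1.4, 0.181, 1.607, -0, 1.354, -0.206], TCP at [0.212, -0.535, 0.211] pointing down, gripper open.
Joint ranges: [-2.99, 2.99], [-0.89, 2.07], [0.3, 2.58], [-1.14, 4.28], [0, 2.63], [-3.12, 3.12]. Speed limits (rad/s): [2.57, 2.57, 3.01, 3.14, 3.14, 3.14].

## Interface

Orientations are given as a unit quaternion [w, x, y, z].
In Python, from bench import monitor, imaging, order, spotter, ctrl gives the robot as it stands.
- The arm moves only by the shell command python3 -m pendant 'ROWS'. ROWS is JSON, a list that holds one entry, the list of rows, each a list of 5 numbers: the shift along the world's x, y, z in mm, then the turn about the world's z in degrees, then the finger opening in mm, from 0 to 85.4. A call has 1 to 8 rows; each row shifts and turns the commanded pose from where the row before left it; what a row does not reach is not made up. A row lasts 1/8 s, in which the tool goes at most 62.5 mm and 10.7 degrees, less where a joint would pass 70% of its speed; a pose out of reach is approached as far as the arm can. A call with a gripper value outside its range is refused whole. The fingers move at their own pace and stop on an object; the grip force is fixed at half the most. Time passes only in rows, so rows that do not move let the fingers close. It gives the time, the measured TCP pose, the force and the opening at its end, in the units of the state.
- monitor.get_obs(): the state, without advancing time (a new reading comes with each control period).
- imaging.camera(name): name is "scene" or "top" or "wrist"; returns a dict with "img" (420x560x3 uint8, red, green, blue), "vfov" (degrees; the focal length in pixels is half the picture's height over the tangent of half this angle, whatever the lens; pixels are square), "cx", "cy" (the principal point, pixels), "distortion" ([k1, k2, p1, p2, k3] as OpenCV has them; the pictures are not rectified), "origin" and "orientation" of the camera in the world. Camera axes: x right, y down, z forward; pixel columns grow to the right and rows downward; lengths in m; the calibration is good to about 2 mm. A picture is of the moment at which its call begins. There is no depth.
- order.hand_in(): hands the job in, once; it reports no verdict.
Trained networks look in the newest picture that a camera, given by its name, has taken for a name from the list of things; names that differ only in an ending like _2 or _b are one class to them, and where a whole thing is asked for, a point or a joint stands for the part that bears it (a point fixed in the world has none). Each returns a list of dicts, best first, with "confidence" (0 to 1); they miss things now and then, are a little off and sometimes report something else, mostly with a low value. They report only what shows in the picture. A call takes as long as a camera call.
- spotter.recognise(camera, thing): "at" ([x, y, z] in m, in the coordinates of the camera as it stood for that picture, good to about 4 mm: the middle of the surface that is visible of it).
- spotter.tip_of(camera, thing): "at" ([x, y, z] in m, in the coordinates of the camera as it stood for that picture, good to about 4 mm: a listed point, or the origin of a listed thing).
The state is a dict: "time_s": time; "q": joint angles; "dq": joint speeds; "joint_efforts": joint torques, N m; "eef_pos": TCP position; "eef_rot": TCP orientation; "wrist_force": force on the tool from outside, world axes, zero at the start; "torque": the same for the moment, N m; "opening": opening from 0.0 (shut) to 1.0 (fully open).
Only numpy, scipy, OpenCV 4.12 (cv2) and the standard library are available. Lean on these libraries where they do the work, as an engineer would, in place of code of your own. Each camera call takes 0.05 s, during which the arm holds its last target. There are 200 camera calls.

## Task

The ratchet sitting on the clamp bolt of this mould half is still set to tighten. Flip its direction lever over to the loosening side, then swing the handle anticlockwise (seen from above) and back the captive bolt off until it comes up fully against its stop. Go gently: do not force the lever, do not lean on the handle once the bolt is at its stop, do not tighten the bolt any further, and leave the loose parts and tools lying around alone; let go when you are done.

Things in the scene. Friction and masses are not known exactly. Their poses are not given: they have to be found in the camera images.
- mould: Steel mould half, fixed to the bench: plate 400 x 340 x 50 mm; may stand anywhere, turned a little. Origin on the bench under the bolt axis, x to the plate's far side (plate from x = -100 to 300, y +-170 mm). The bolt holds a dark clamp bar (top at 70 mm). Guide pillars 26 mm thick, tops at 125 mm, at x = -75 and 270, y = +-145 mm, out of the handle's way.
- hub (a point): Point on the bolt's vertical axis, on the flat top of the ratchet's round steel head (56 mm diameter, 22 mm high), 127 mm above the bench. The ratchet is captured on the bolt and only turns about this axis; it cannot be lifted off.
- grip (a point): Centre line of the ratchet's level black handle, 160 mm out from the bolt axis, 116 mm above the bench; hub to grip is the handle's direction. Handle round, 24 mm thick, from 105 to 230 mm out, free space 54 mm deep below it (neck: 18 mm thick). It starts pointing ahead and to the robot's right and is swung to the left. Push it sideways or grip from above.
- tab (a point): Centre of the top of the direction lever's upright thumb post: dark steel, 10 mm diameter, 17 mm high, 30 mm out from the bolt axis on top of the ratchet's head, top 144 mm above the bench (lever plate 4 mm thick below it). It stands 0.45 rad to one side of the handle's direction: clockwise side seen from above = set to tighten, anticlockwise side = set to loosen.
- lever (a joint): Angle of the direction lever about the bolt axis relative to the handle: 0 = set to tighten, 0.9 rad = set to loosen, growing anticlockwise (its two end stops). A spring detent holds it at either end; past the middle (0.45) it snaps over. Takes 3 to 9 N at the post; the handle stays put meanwhile. Over 15 N on the lever is forcing it.
- handle (a joint): Handle angle about the bolt axis, rad, growing anticlockwise; starts at -0.25 to 0.25, range -0.4 to 1.9. Set to tighten it slips freely anticlockwise and drives the bolt clockwise; set to loosen, the reverse, after up to 0.45 rad idle travel until a tooth catches. Force at grip: 2 N idle, 8 N driving; at the bolt's stop it climbs by about 0.4 N per mm; over 18 N is forcing it.
- bolt (a joint): Angle of the captive bolt, rad, growing anticlockwise (loosening); starts between 0 and 0.12, its stop lies at 0.9. Hex flange 65 mm across with a small square lug, just under the ratchet's socket. It turns stiffly (1 N m) and stays where it is left. The ratchet gives a little under load, so the handle goes on springily for some mm after the bolt has stopped.
- socket: Loose spare steel socket, 34 mm diameter, 38 mm high, standing on the mould plate left of the ratchet. Origin at the centre of its underside. Leave alone.
- bush: Loose brass guide bush, a ring 38 mm outside, 28 mm high, standing on the mould plate near its robot side. Origin at the centre of its underside. Leave alone.
- screwdriver: Loose screwdriver with a black handle lying on the bench left of the mould. Leave alone.
- vblock: Loose dark steel setting block 70 x 50 x 45 mm on the bench right of the mould. Origin at the centre of its underside. Leave alone.

How it is judged:
On the way, in this order (a step that is already met when the one before it is completed fails the run):
1. the direction lever is flipped to the loosening side, the bolt not yet loosened (value of joint lever above 0.75 rad and value of joint bolt below 0.35 rad), for 0.2 s.
2. the bolt is backed off to its stop (value of joint bolt above 0.88 rad), for 0.1 s.
At the end, for the whole second after the job is handed in: The lever rests on the loosening side (joint above 0.75 rad), the bolt is backed off to within 0.02 rad of its stop (above 0.88 rad), and the handle and bolt are at rest (value of joint lever above 0.75 rad and value of joint bolt above 0.88 rad and velocity of joint handle between -0.05 and 0.05 rad/s and velocity of joint bolt below 0.05 rad/s); the robot touches nothing.
It fails at once if the direction lever is forced (over 15 N) (contact force between any of the fingers, the arm and lever above 15 N).
It fails at once if the handle is forced (over 18 N) (contact force between any of the fingers, the arm and handle above 18 N).
It fails at once if the bolt is tightened further (value of joint bolt below -0.05 rad).
It fails at once if a loose part or tool (socket, bush, screwdriver, setting block) is moved by more than 20 mm (distance of any of socket, bush, screwdriver, vblock from where it was at the start of the episode above 0.02 m).
It also fails if it takes over 54 s, if anything falls off the work surface, if the arm or the gripper's body presses on something with over 40 N, if the wrist force passes 120 N, or if a joint passes its speed limit or range.

## Working session

There is one attempt and no reset: what is moved stays moved. The work goes in short steps, Python scripts to look and compute and a shell command to move; the robot and the scene stay as the last step left them, time stands still between calls to the robot, and variables do not carry over. Pictures are saved under pics/ and viewed, about 8 in all and at most 12, crops included, and the job is handed in when it is done.

```bash
mkdir -p pics; cat > h.py <<'E'
from bench import monitor, imaging, order, spotter, ctrl
import numpy as np, cv2
from scipy.spatial.transform import Rotation as R
def pose(c):
    q=np.array(c["orientation"]); return np.array(c["origin"]),(R.from_quat(q[[1,2,3,0]]).as_matrix() if q.size==4 else q.reshape(3,3))
def K(c):
    f=c["img"].shape[0]/2/np.tan(np.radians(c["vfov"])/2); return np.array([[f,0,c["cx"]],[0,f,c["cy"]],[0,0,1]])
def find(cam,things,save=None):
    c=imaging.camera(cam); o,M=pose(c); out={}
    for t in things:
        r=spotter.tip_of(cam,t)
        for d in r[:2]:
            p=np.array(d["at"]); w=o+M@p
            uv=cv2.projectPoints(p[None],np.zeros(3),np.zeros(3),K(c),np.array(c["distortion"],float))[0].ravel()
            print(cam,t,round(d["confidence"],2),w.round(4),uv.round(0)); out.setdefault(t,w)
    if save: cv2.imwrite(save,c["img"][:,:,::-1])
    return out,c
def ray(c,uv,z):
    o,M=pose(c); n=cv2.undistortPoints(np.array([[uv]],float),K(c),np.array(c["distortion"],float)).ravel()
    d=M@np.array([n[0],n[1],1]); return o+d*(z-o[2])/d[2]
E
python3 - <<'E'
from h import *
T=["mould","hub","grip","tab","socket","bush","screwdriver","vblock"]
for cam in("scene","top"): find(cam,T,f"pics/{cam}0.png")
o=monitor.get_obs(); print(o["time_s"],o["eef_pos"],o["eef_rot"],o["opening"],ctrl.tcp_to_grasp)
E
```

```text
scene mould 0.68 [ 0.5079 -0.016   0.0013] [279. 242.]
scene mould 0.51 [0.5276 0.0891 0.0462] [315. 241.]
scene hub 0.83 [ 0.5099 -0.015   0.1306] [279. 203.]
scene grip 0.67 [ 0.6252 -0.121   0.1119] [222. 226.]
scene tab 0.47 [ 0.5201 -0.0483  0.1414] [265. 199.]
scene socket 0.51 [0.5292 0.0856 0.0471] [313. 241.]
scene bush 0.44 [ 0.4397 -0.0888  0.0478] [263. 210.]
scene screwdriver 0.74 [ 0.5537  0.3932 -0.0045] [435. 290.]
scene vblock 0.93 [ 0.5633 -0.4327  0.0007] [137. 225.]
top mould 0.65 [ 0.5081 -0.0156  0.0013] [284. 229.]
top hub 0.82 [ 0.5088 -0.0213  0.1246] [288. 225.]
top grip 0.91 [ 0.6279 -0.1172  0.1135] [329. 173.]
top tab 0.58 [ 0.5173 -0.047   0.1457] [299. 221.]
top tab 0.26 [0.5555 0.3879 0.0011] [119. 212.]
top socket 0.55 [0.5276 0.091  0.0499] [240. 220.]
top bush 0.7 [ 0.4423 -0.0899  0.049 ] [316. 255.]
top screwdriver 0.96 [ 0.5574  0.386  -0.001 ] [120. 211.]
top vblock 0.97 [ 0.5675 -0.4303 -0.0048] [451. 202.]
0.9 [ 0.21157174 -0.5346862   0.21071563] [ 3.34731294e-05  9.82303869e-01  1.87294176e-01 -1.96035627e-05] 0.9990008157303307 0.0187
```

View pics/top0.png

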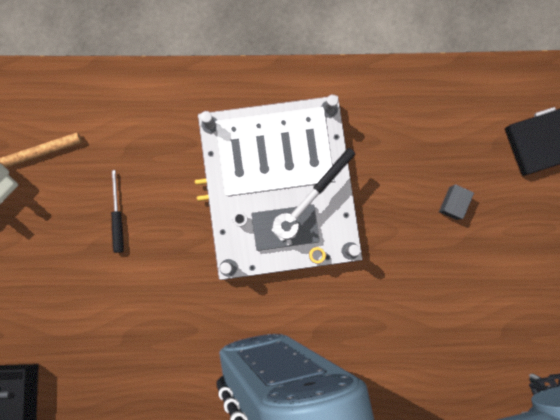

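View pics/scene0.png

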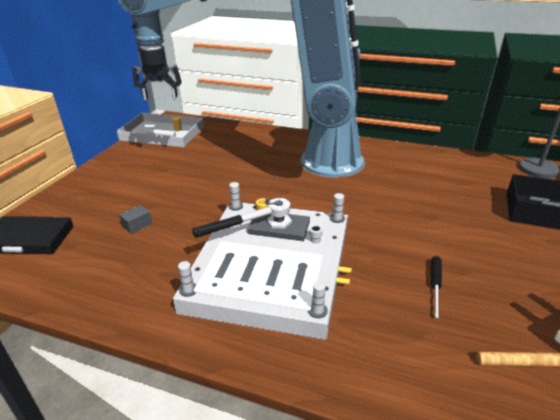

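```bash
python3 -m pendant '[[[24,39,5,3.5,0],[24,39,5,3.5,0],[24,39,5,3.5,0],[24,39,5,3.5,0],[24,39,0,3.5,0],[24,39,0,3.5,0],[24,39,0,3.5,0],[24,39,0,3.5,0]]]' && python3 -m pendant '[[[24,39,0,0,0],[24,39,0,0,0],[24,39,0,0,0],[12,20,0,0,0],[0,0,0,0,0]]]'; python3 - <<'E'
from h import *
T=["hub","grip","tab"]
find("wrist",T,"pics/w1.png"); find("top",T); find("scene",T)
E
```

```text
time_s: 1.9
eef_pos: [0.4043, -0.2214, 0.231]
eef_rot: [0.0, 0.907, 0.42, 0.0]
wrist_force: [0.6, 1.0, -0.3]
opening: -0.001
time_s: 2.52
eef_pos: [0.488, -0.0844, 0.2307]
eef_rot: [-0.0, 0.907, 0.421, 0.0]
wrist_force: [0.2, 0.5, -0.6]
opening: -0.003
wrist hub 0.83 [ 0.5063 -0.0156  0.1274] [239. 129.]
wrist grip 0.97 [ 0.622  -0.1287  0.1152] [422. 143.]
wrist tab 0.66 [ 0.5215 -0.0491  0.1445] [279. 151.]
top hub 0.64 [ 0.5093 -0.0185  0.1258] [286. 225.]
top grip 0.8 [ 0.6287 -0.1217  0.1148] [331. 172.]
top tab 0.6 [ 0.5192 -0.0454  0.1459] [299. 220.]
scene hub 0.84 [ 0.5051 -0.0106  0.1279] [281. 203.]
scene grip 0.83 [ 0.6269 -0.1234  0.1136] [220. 225.]
scene tab 0.67 [ 0.5198 -0.0479  0.1393] [265. 200.]
```

View pics/w1.png

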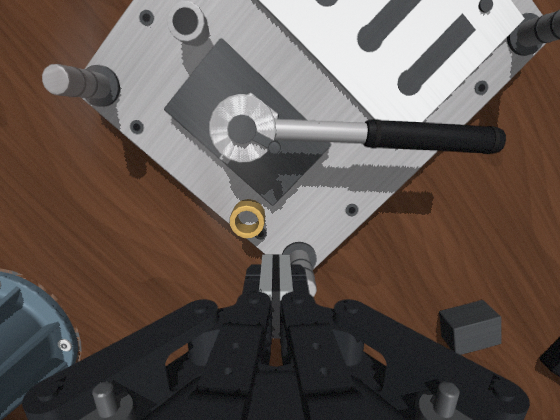

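The wrist picture shows the head centred near (241,129), the lever post at about (274,147), and the handle running right to (500,139). The bush is at (247,219), close to the approach path but below it.

```bash
python3 - <<'E'
from h import *
c=imaging.camera("wrist")
for n,uv,z in(("hub",(242,128),.127),("tab",(274,147),.144),("hnd far",(490,138),.116),("hnd near",(372,133),.116),("bush",(247,219),.078)): print(n,ray(c,uv,z).round(4))
im=cv2.resize(c["img"][80:270,170:400],None,fx=3.4,fy=3.1,interpolation=cv2.INTER_CUBIC)
cv2.imwrite("pics/w2.png",cv2.resize(c["img"][80:270,170:400],None,fx=3,fy=3,interpolation=cv2.INTER_CUBIC)[:,:,::-1])
E
```

```text
hub [ 0.5088 -0.0182  0.127 ]
tab [ 0.52   -0.0462  0.144 ]
hnd far [ 0.6735 -0.1671  0.116 ]
hnd near [ 0.5915 -0.0943  0.116 ]
bush [ 0.4444 -0.0898  0.078 ]
```

View pics/w2.png

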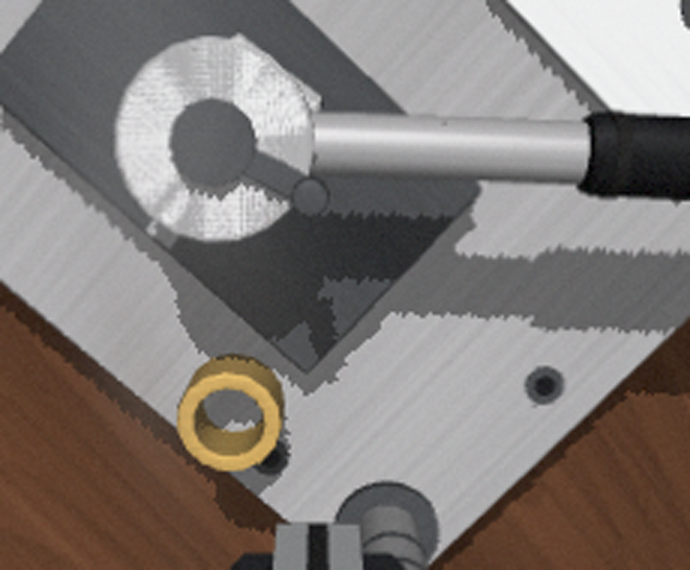

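```bash
python3 -m pendant '[[[7,7,-20,0,0],[7,8,-25,0,0],[0,0,-25,0,0],[0,0,-15,0,0],[0,0,-9,0,0],[0,0,0,0,0],[0,0,0,0,0]]]'
```

```text
time_s: 4.05
eef_pos: [0.5022, -0.071, 0.1376]
eef_rot: [0.001, 0.908, 0.419, 0.001]
wrist_force: [-0.0, -0.0, -0.9]
opening: 0.004
```

```bash
python3 -m pendant '[[[2,2.2,0,0,0],[2,2.2,0,0,0],[2,2.2,0,0,0],[1.3,1.5,0,0,0],[0,0,0,0,0]]]'; python3 -m pendant '[[[1.3,1.5,0,0,0],[1.3,1.5,0,0,0]]]'; python3 -m pendant '[[[1.3,1.5,0,0,0],[1.3,1.5,0,0,0]]]'; python3 -m pendant '[[[0.7,0.7,0,0,0],[0.7,0.7,0,0,0]]]'
```

```text
time_s: 4.68
eef_pos: [0.509, -0.0624, 0.1366]
eef_rot: [-0.0, 0.908, 0.42, -0.0]
wrist_force: [0.2, -0.7, -0.6]
opening: 0.002
time_s: 4.92
eef_pos: [0.5115, -0.0595, 0.1367]
eef_rot: [-0.0, 0.908, 0.419, -0.0]
wrist_force: [-0.0, 0.0, 0.7]
opening: 0.001
time_s: 5.18
eef_pos: [0.5142, -0.0565, 0.1367]
eef_rot: [-0.0, 0.908, 0.419, -0.0]
wrist_force: [0.4, 0.3, -0.7]
opening: -0.002
time_s: 5.42
eef_pos: [0.5155, -0.0551, 0.1367]
eef_rot: [-0.0, 0.908, 0.419, -0.0]
wrist_force: [-0.2, -0.6, 0.1]
opening: -0.0
```

```bash
for i in 1; do python3 -m pendant '[[[0.7,0.7,0,0,0],[0.7,0.7,0,0,0]]]'; python3 -m pendant '[[[0.7,0.7,0,0,0],[0.7,0.7,0,0,0]]]';  done; python3 - <<'E'
from h import *
c=imaging.camera("wrist"); cv2.imwrite("pics/w3.png",cv2.resize(c["img"][130:320,170:400],None,fx=3,fy=3,interpolation=cv2.INTER_CUBIC)[:,:,::-1])
E
```

```text
time_s: 5.68
eef_pos: [0.517, -0.0538, 0.1367]
eef_rot: [0.0, 0.908, 0.419, 0.0]
wrist_force: [0.5, 0.2, -0.3]
opening: -0.002
time_s: 5.92
eef_pos: [0.5183, -0.0523, 0.1367]
eef_rot: [0.0, 0.908, 0.419, -0.0]
wrist_force: [-0.1, -1.1, -0.0]
opening: 0.001
```

View pics/w3.png

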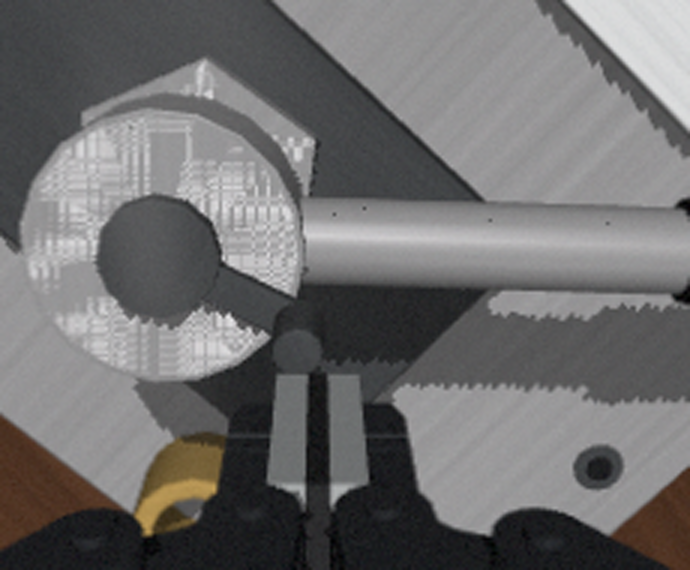

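The post at crop (297,350) is just touching the left finger's edge, and the TCP is about 4 mm too far outward, so I'll correct for that while pushing.

```bash
python3 -m pendant '[[[-1.5,1.3,0,0,0],[0,0,0,0,0]]]';python3 -m pendant '[[[0.7,0.7,0,0,0],[0.7,0.7,0,0,0]]]'; python3 -m pendant '[[[0.7,0.7,0,0,0],[0.7,0.7,0,0,0]]]';  python3 -m pendant '[[[0.7,0.7,0,0,0],[0.7,0.7,0,0,0]]]'
```

```text
time_s: 6.22
eef_pos: [0.5166, -0.0509, 0.1367]
eef_rot: [-0.0, 0.908, 0.419, -0.0]
wrist_force: [0.4, 0.4, 0.3]
opening: -0.001
time_s: 6.48
eef_pos: [0.5183, -0.0496, 0.1367]
eef_rot: [0.0, 0.908, 0.419, 0.0]
wrist_force: [-0.4, 0.6, -0.5]
opening: 0.006
time_s: 6.72
eef_pos: [0.5197, -0.0482, 0.1367]
eef_rot: [0.0, 0.908, 0.419, 0.0]
wrist_force: [0.1, 0.1, 0.6]
opening: -0.001
time_s: 6.98
eef_pos: [0.521, -0.0468, 0.1367]
eef_rot: [-0.0, 0.908, 0.419, 0.0]
wrist_force: [0.7, -0.6, 0.8]
opening: 0.002
```

```bash
python3 - <<'E'
from h import *
c=imaging.camera("wrist"); cv2.imwrite("pics/w4.png",cv2.resize(c["img"][130:320,170:400],None,fx=3,fy=3,interpolation=cv2.INTER_CUBIC)[:,:,::-1])
for k in("top","scene","wrist"):find(k,["hub","tab"])
E
```

```text
top hub 0.83 [ 0.5132 -0.0163  0.1275] [285. 223.]
scene hub 0.6 [ 0.5073 -0.0149  0.1272] [279. 203.]
scene tab 0.49 [ 0.521  -0.0456  0.1434] [266. 199.]
wrist hub 0.8 [ 0.5082 -0.0177  0.1259] [227. 223.]
wrist tab 0.66 [ 0.5219 -0.0473  0.1419] [277. 256.]
```

View pics/w4.png

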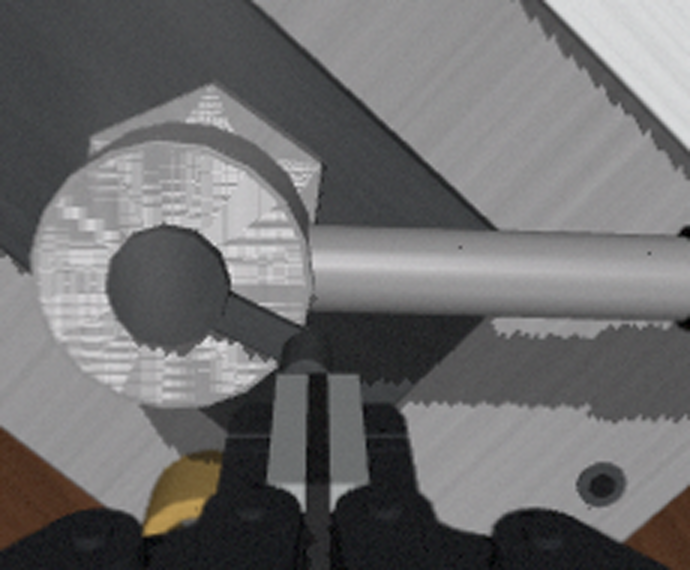

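```bash
python3 - <<'E'
from h import *
c=imaging.camera("wrist");o,M=pose(c);ob=monitor.get_obs();p=np.array(ob["eef_pos"]);q=np.array(ob["eef_rot"]);T=R.from_quat(q[[1,2,3,0]]).as_matrix()
print("cam in tool",T.T@(o-p),"view dir",T.T@M[:,2], "time",ob["time_s"])
for dx in(0,.011):
  for dz in(0,-.01,-.02):
    w=p+T@np.array([dx,0,dz]); uv=cv2.projectPoints((M.T@(w-o))[None],np.zeros(3),np.zeros(3),K(c),np.array(c["distortion"],float))[0].ravel(); print(dx,dz,w.round(4),uv.round(1),"crop",((uv-[170,130])*3).round())
E
```

```text
cam in tool [ 7.54332167e-02  7.25353298e-05 -1.63883937e-01] view dir [-2.95427494e-01 -1.97738592e-05  9.55365163e-01] time 7.525
0 0 [ 0.521  -0.0469  0.1367] [275.3 252.8] crop [316. 368.]
0 -0.01 [ 0.521  -0.0469  0.1467] [275.3 260.6] crop [316. 392.]
0 -0.02 [ 0.521  -0.0469  0.1567] [275.3 269.2] crop [316. 418.]
0.011 0 [ 0.5281 -0.0385  0.1367] [275.3 234.9] crop [316. 315.]
0.011 -0.01 [ 0.5281 -0.0385  0.1467] [275.3 241.8] crop [316. 335.]
0.011 -0.02 [ 0.5281 -0.0385  0.1567] [275.3 249.5] crop [316. 359.]
```

```bash
python3 - <<'E'
from h import *
c=imaging.camera("scene");o,M=pose(c);p=np.array(monitor.get_obs()["eef_pos"])
for w in(p,p+[0,0,.025],[.520,-.046,.144],[.509,-.018,.127]):
  uv=cv2.projectPoints((M.T@(np.array(w)-o))[None],np.zeros(3),np.zeros(3),K(c),np.array(c["distortion"],float))[0].ravel(); print(((uv-[230,150])*8).round())
cv2.imwrite("pics/s5.png",cv2.resize(c["img"][150:225,230:330],None,fx=8,fy=8,interpolation=cv2.INTER_NEAREST)[:,:,::-1])
E
```

```text
[282. 406.]
[280. 339.]
[285. 386.]
[381. 428.]
```

View pics/s5.png

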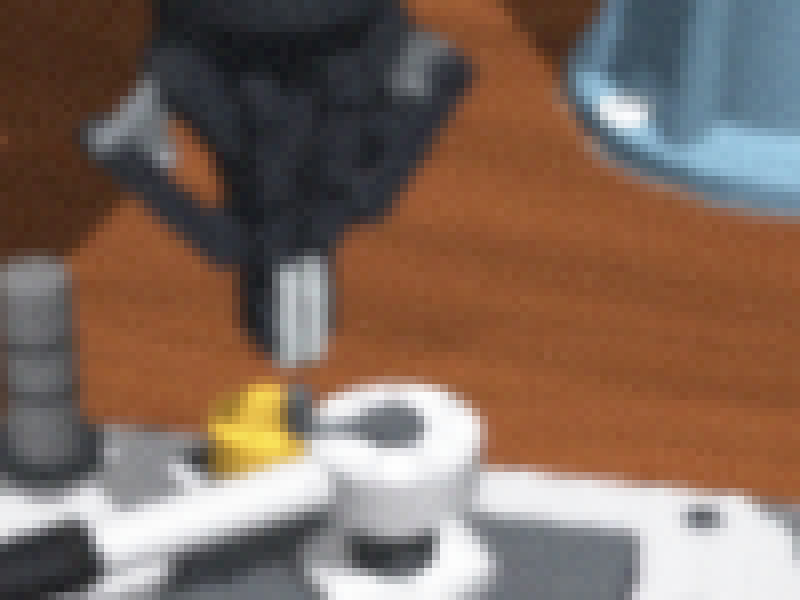

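The scene crop shows the fingertips at about (300,362), clearly above the post top at (298,388). They passed over the lever without touching it: the real tips end about 20 mm above the reported TCP. I'll back off, lower and check again.

```bash
python3 -m pendant '[[[-9.5,-10.5,0,0,0],[-9.5,-10.5,0,0,0],[0,0,-11,0,0],[0,0,-11,0,0],[0,0,0,0,0],[0,0,0,0,0]]]'; python3 - <<'E'
from h import *
c=imaging.camera("scene");o,M=pose(c);ob=monitor.get_obs();p=np.array(ob["eef_pos"]);u=np.array([.672,.741,0])
P=lambda w:((cv2.projectPoints((M.T@(np.array(w)-o))[None],np.zeros(3),np.zeros(3),K(c),np.array(c["distortion"],float))[0].ravel()-[230,150])*8).round()
for z in(0,.01,.018,.026):print(z,P(p+.011*u+[0,0,z]))
for w in([.520,-.046,.144],[.520,-.046,.131],[.509,-.018,.127]):print(P(w))
cv2.imwrite("pics/s6.png",cv2.resize(c["img"][150:225,230:330],None,fx=8,fy=8,interpolation=cv2.INTER_CUBIC)[:,:,::-1])
print(p,ob["wrist_force"])
E
```

```text
time_s: 8.32
eef_pos: [0.5021, -0.0677, 0.1145]
eef_rot: [-0.0, 0.908, 0.42, -0.0]
wrist_force: [0.8, -0.3, 0.9]
opening: -0.001
0 [261. 438.]
0.01 [259. 412.]
0.018 [259. 392.]
0.026 [258. 370.]
[285. 386.]
[286. 420.]
[381. 428.]
[ 0.50224077 -0.0677317   0.11474536] [0.6348893  0.03775427 0.44580841]
```

View pics/s6.png

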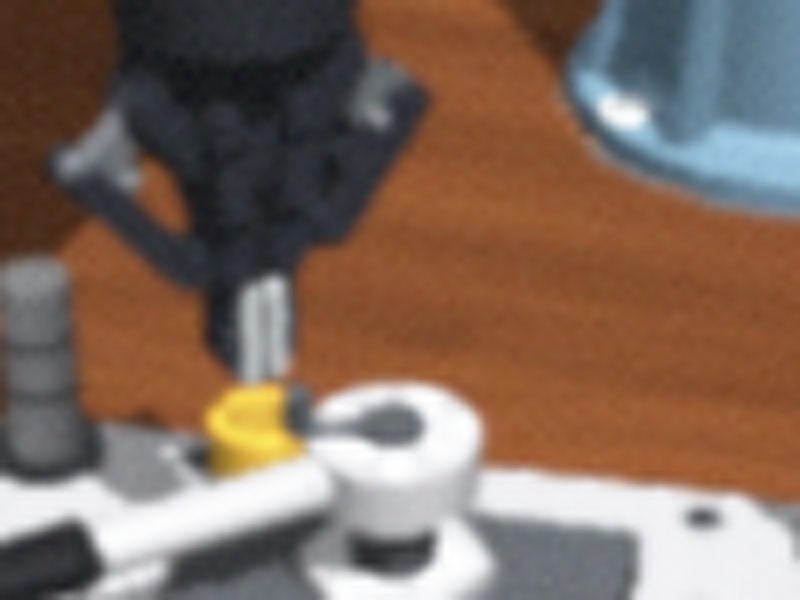

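```bash
python3 -m pendant '[[[2,2.2,0,0,0],[2,2.2,0,0,0],[1.3,1.5,0,0,0],[0,0,0,0,0]]]'; python3 -m pendant '[[[0.7,0.7,0,0,0],[0.7,0.7,0,0,0]]]'; python3 -m pendant '[[[0.7,0.7,0,0,0],[0.7,0.7,0,0,0]]]'; python3 -m pendant '[[[0.7,0.7,0,0,0],[0.7,0.7,0,0,0]]]'; python3 -m pendant '[[[0.7,0.7,0,0,0],[0.7,0.7,0,0,0]]]'
```

```text
time_s: 8.88
eef_pos: [0.5074, -0.0618, 0.1148]
eef_rot: [0.0, 0.908, 0.42, 0.0]
wrist_force: [-0.2, -0.7, 0.4]
opening: 0.003
time_s: 9.12
eef_pos: [0.5087, -0.0606, 0.1147]
eef_rot: [-0.0, 0.908, 0.419, -0.0]
wrist_force: [0.3, 1.5, 0.4]
opening: -0.004
time_s: 9.38
eef_pos: [0.5101, -0.0592, 0.1147]
eef_rot: [0.0, 0.908, 0.419, -0.0]
wrist_force: [1.2, 0.2, 0.5]
opening: 0.002
time_s: 9.62
eef_pos: [0.5114, -0.0579, 0.1147]
eef_rot: [0.0, 0.908, 0.419, -0.0]
wrist_force: [-1.6, -1.3, -0.1]
opening: 0.001
time_s: 9.88
eef_pos: [0.5128, -0.057, 0.1147]
eef_rot: [0.0, 0.908, 0.419, -0.0]
wrist_force: [-2.0, -5.2, 0.5]
opening: 0.005
```

```bash
python3 -m pendant '[[[0.7,0.7,0,0,0],[0,0,0,0,0]]]'; python3 -m pendant '[[[0.7,0.7,0,0,0],[0,0,0,0,0]]]'; python3 -m pendant '[[[0.7,0.7,0,0,0],[0,0,0,0,0]]]'
```

```text
time_s: 10.12
eef_pos: [0.5135, -0.0567, 0.1148]
eef_rot: [0.001, 0.908, 0.419, -0.001]
wrist_force: [-2.0, -5.5, 0.3]
opening: -0.002
time_s: 10.38
eef_pos: [0.5146, -0.0561, 0.1148]
eef_rot: [0.001, 0.908, 0.419, -0.0]
wrist_force: [-0.7, -5.7, -1.0]
opening: -0.001
time_s: 10.62
eef_pos: [0.5154, -0.0556, 0.1148]
eef_rot: [0.001, 0.908, 0.419, -0.0]
wrist_force: [-0.8, -6.6, -1.1]
opening: 0.0
```

```bash
python3 -m pendant '[[[0.7,0.8,0,0,0],[0,0,0,0,0]]]'; python3 -m pendant '[[[0.7,0.8,0,0,0],[0,0,0,0,0]]]'; python3 -m pendant '[[[0.7,0.8,0,0,0],[0,0,0,0,0]]]'; python3 - <<'E'
from h import *
for k in("scene","wrist"):find(k,["tab","hub","grip"])
E
```

```text
time_s: 10.88
eef_pos: [0.5159, -0.0535, 0.1147]
eef_rot: [-0.0, 0.908, 0.419, 0.0]
wrist_force: [-1.1, -3.3, 0.7]
opening: -0.001
time_s: 11.12
eef_pos: [0.5167, -0.053, 0.1148]
eef_rot: [0.0, 0.908, 0.419, 0.0]
wrist_force: [-0.1, -3.4, 1.5]
opening: 0.0
time_s: 11.38
eef_pos: [0.5174, -0.0524, 0.1149]
eef_rot: [0.001, 0.908, 0.419, 0.0]
wrist_force: [-1.0, -7.5, -0.1]
opening: -0.004
scene tab 0.59 [ 0.5261 -0.0425  0.1444] [266. 200.]
scene hub 0.84 [ 0.5058 -0.0138  0.1305] [280. 202.]
scene grip 0.67 [ 0.6298 -0.127   0.1152] [219. 225.]
wrist tab 0.85 [ 0.5248 -0.0425  0.1429] [274. 254.]
wrist hub 0.93 [ 0.5096 -0.0187  0.127 ] [221. 226.]
wrist hub 0.38 [ 0.5284 -0.0447  0.1427] [282. 252.]
```

```bash
python3 -m pendant '[[[0.5,0.7,0,0,0],[0,0,0,0,0]]]'; python3 -m pendant '[[[0.5,0.7,0,0,0],[0,0,0,0,0]]]'; python3 -m pendant '[[[0.5,0.7,0,0,0],[0,0,0,0,0]]]'; python3 -m pendant '[[[0.5,0.7,0,0,0],[0,0,0,0,0]]]'
```

```text
time_s: 12.02
eef_pos: [0.5178, -0.0516, 0.1148]
eef_rot: [0.0, 0.908, 0.419, 0.0]
wrist_force: [-0.5, -4.8, 0.1]
opening: 0.001
time_s: 12.28
eef_pos: [0.5184, -0.051, 0.1149]
eef_rot: [0.001, 0.908, 0.419, 0.0]
wrist_force: [-0.6, -6.0, 0.7]
opening: -0.001
time_s: 12.52
eef_pos: [0.5187, -0.0497, 0.1148]
eef_rot: [0.0, 0.908, 0.419, 0.0]
wrist_force: [-0.4, -3.7, 0.6]
opening: -0.002
time_s: 12.78
eef_pos: [0.5192, -0.0491, 0.1148]
eef_rot: [0.0, 0.908, 0.419, 0.0]
wrist_force: [-0.6, -3.7, 0.4]
opening: 0.0
```

```bash
python3 -m pendant '[[[0.6,0.8,0,0,0],[0,0,0,0,0]]]'; python3 -m pendant '[[[0.6,0.8,0,0,0],[0,0,0,0,0]]]'; python3 -m pendant '[[[0.6,0.8,0,0,0],[0,0,0,0,0]]]'; python3 -m pendant '[[[0.6,0.8,0,0,0],[0,0,0,0,0]]]'; python3 - <<'E'
from h import *
for k in("scene","wrist"):find(k,["tab","hub"])
E
```

```text
time_s: 13.02
eef_pos: [0.5195, -0.0473, 0.1144]
eef_rot: [-0.001, 0.908, 0.419, 0.0]
wrist_force: [0.7, -0.2, 0.2]
opening: 0.001
time_s: 13.28
eef_pos: [0.5202, -0.047, 0.1145]
eef_rot: [-0.0, 0.908, 0.419, -0.0]
wrist_force: [-0.1, -0.4, -0.3]
opening: 0.0
time_s: 13.52
eef_pos: [0.5209, -0.0465, 0.1147]
eef_rot: [-0.0, 0.908, 0.419, 0.0]
wrist_force: [-0.5, -0.4, 0.6]
opening: -0.001
time_s: 13.78
eef_pos: [0.5215, -0.0458, 0.1147]
eef_rot: [0.0, 0.908, 0.419, 0.0]
wrist_force: [0.7, -1.0, 0.5]
opening: 0.003
scene tab 0.63 [ 0.5329 -0.036   0.1426] [267. 202.]
scene hub 0.66 [ 0.5095 -0.0129  0.1288] [279. 203.]
wrist tab 0.91 [ 0.5329 -0.0377  0.1446] [282. 253.]
wrist hub 0.74 [ 0.5077 -0.0196  0.1284] [222. 244.]
```

```bash
python3 - <<'E'
from h import *
c=imaging.camera("wrist"); cv2.imwrite("pics/w7.png",cv2.resize(c["img"][130:320,170:400],None,fx=3,fy=3,interpolation=cv2.INTER_CUBIC)[:,:,::-1])
E
```

```text
(no output)
```

View pics/w7.png

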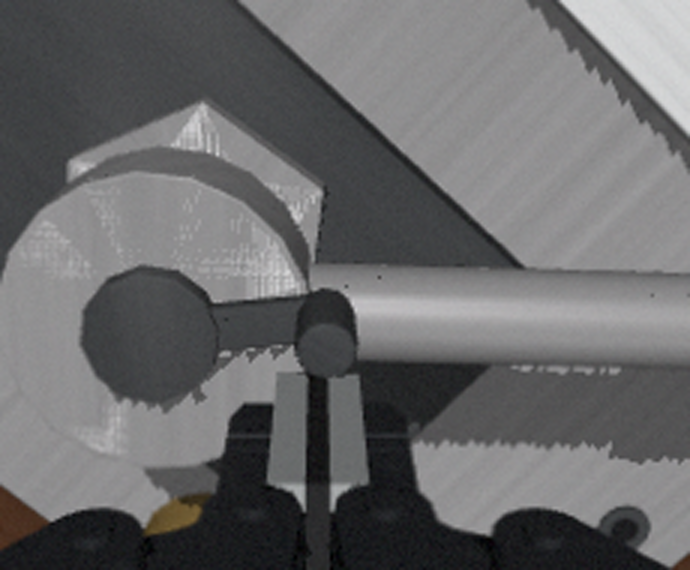

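The post at crop (327,345) is right at the middle position in line with the neck, so it is about to snap over. I'll carry on.

```bash
python3 -m pendant '[[[0.6,0.8,0,0,0],[0,0,0,0,0]]]'; python3 -m pendant '[[[0.6,0.8,0,0,0],[0,0,0,0,0]]]'; python3 -m pendant '[[[0.6,0.8,0,0,0],[0.6,0.8,0,0,0],[0,0,0,0,0]]]'; python3 - <<'E'
from h import *
for k in("scene","wrist"):find(k,["tab","hub"])
E
```

```text
time_s: 14.38
eef_pos: [0.5221, -0.0451, 0.1147]
eef_rot: [0.0, 0.908, 0.419, -0.0]
wrist_force: [0.7, -0.7, -0.2]
opening: -0.005
time_s: 14.62
eef_pos: [0.5226, -0.0444, 0.1147]
eef_rot: [0.0, 0.908, 0.419, -0.0]
wrist_force: [0.1, -1.5, 0.4]
opening: 0.0
time_s: 15.0
eef_pos: [0.5239, -0.0427, 0.1147]
eef_rot: [0.0, 0.908, 0.419, -0.0]
wrist_force: [-0.7, -2.9, -0.2]
opening: 0.0
scene tab 0.66 [ 0.5356 -0.035   0.1388] [267. 204.]
scene hub 0.64 [ 0.504  -0.0135  0.129 ] [280. 202.]
wrist tab 0.64 [ 0.5365 -0.0349  0.1433] [285. 251.]
wrist hub 0.72 [ 0.5085 -0.0175  0.1266] [222. 246.]
wrist hub 0.36 [ 0.6231 -0.1293  0.1168] [498. 255.]
```

```bash
python3 -m pendant '[[[0.5,0.9,0,0,0],[0,0,0,0,0]]]'; python3 -m pendant '[[[0.5,0.9,0,0,0],[0,0,0,0,0]]]'; python3 -m pendant '[[[0.5,0.9,0,0,0],[0,0,0,0,0]]]';  python3 -m pendant '[[[0.5,0.9,0,0,0],[0,0,0,0,0]]]'; python3 - <<'E'
from h import *
for k in("scene","wrist"):find(k,["tab","grip"])
E
```

```text
time_s: 15.55
eef_pos: [0.5245, -0.0417, 0.1147]
eef_rot: [0.0, 0.908, 0.419, 0.0]
wrist_force: [-1.4, -2.8, 1.0]
opening: 0.001
time_s: 15.8
eef_pos: [0.5249, -0.0402, 0.1146]
eef_rot: [-0.0, 0.908, 0.419, 0.0]
wrist_force: [0.4, 0.5, -0.2]
opening: -0.0
time_s: 16.05
eef_pos: [0.5254, -0.0397, 0.1147]
eef_rot: [-0.0, 0.908, 0.419, 0.0]
wrist_force: [-0.3, -0.2, -0.6]
opening: -0.002
time_s: 16.3
eef_pos: [0.5259, -0.039, 0.1147]
eef_rot: [-0.0, 0.908, 0.419, 0.0]
wrist_force: [-0.1, -0.2, -0.0]
opening: -0.002
scene grip 0.67 [ 0.6269 -0.1261  0.1132] [220. 225.]
wrist tab 0.63 [ 0.5393 -0.0334  0.1421] [289. 252.]
wrist grip 0.68 [0.5276 0.0857 0.0524] [159.  85.]
wrist grip 0.64 [ 0.6249 -0.1269  0.1153] [497. 256.]
```

```bash
python3 -m pendant '[[[-3,-3.5,0,0,0],[-8,-9,0,0,0],[0,0,20,0,0],[0,0,30,0,0],[0,0,10,0,0],[0,0,0,0,0]]]'; python3 - <<'E'
from h import *
for k in("top","scene","wrist"):find(k,["tab","hub","grip"])
c=imaging.camera("wrist"); cv2.imwrite("pics/w8.png",cv2.resize(c["img"][90:280,170:400],None,fx=3,fy=3,interpolation=cv2.INTER_CUBIC)[:,:,::-1])
E
```

```text
time_s: 17.35
eef_pos: [0.515, -0.052, 0.175]
eef_rot: [0.0, 0.908, 0.419, 0.0]
wrist_force: [-0.3, -0.4, 0.3]
opening: 0.0
top hub 0.65 [ 0.5081 -0.0186  0.1262] [286. 226.]
top grip 0.88 [ 0.6266 -0.1234  0.1149] [332. 173.]
top grip 0.38 [ 0.5668 -0.4337 -0.001 ] [453. 203.]
scene tab 0.52 [ 0.5361 -0.0279  0.1406] [270. 204.]
scene grip 0.58 [ 0.6268 -0.1228  0.1141] [221. 225.]
wrist tab 0.71 [ 0.537  -0.0307  0.1446] [281. 189.]
wrist hub 0.71 [ 0.5058 -0.0169  0.1275] [234. 197.]
wrist grip 0.66 [ 0.6236 -0.1283  0.1174] [452. 205.]
```

View pics/w8.png

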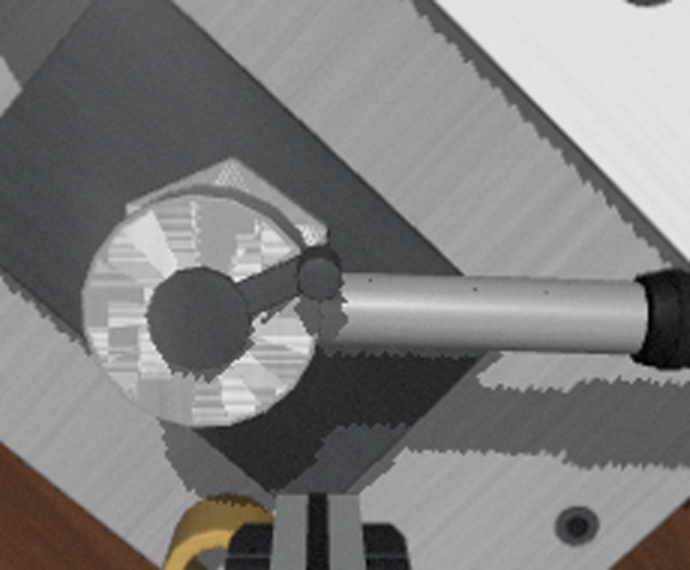

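The lever now sits on the anticlockwise side of the neck, with the post at crop (320,273), so it has snapped over. Next I'll move to the clockwise side of the handle grip.

```bash
python3 -m pendant '[[[22,-25,0,0,0],[22,-26,0,0,0],[22,-26,0,0,0],[21,-25,0,0,0],[0,0,-25,0,0],[0,0,-35,0,0],[0,0,-35,-1,0],[0,0,0,0,0]]]'; python3 - <<'E'
from h import *
hub=np.array([.509,-.018]); th0=-42.2
print(monitor.get_obs()["q"])
P=lambda th,g:hub+R.from_euler("z",th,degrees=True).as_matrix()[:2,:2]@np.array([.160,-.023-g])
print("pre",P(th0,.015),"contact",P(th0,0))
for a in range(0,90,6):
  d=(P(th0+a+6,0)-P(th0+a,0))*1000/3; print(a,P(th0+a,0).round(4),"per 2deg row",d.round(2))
E
```

```text
time_s: 19.0
eef_pos: [0.5994, -0.1524, 0.0764]
eef_rot: [-0.003, 0.911, 0.411, -0.002]
wrist_force: [0.0, 0.2, 0.2]
opening: -0.0
[-4.40705990e-01  4.24672229e-01  1.58669805e+00  1.51397833e-06
  1.13709950e+00  2.81990034e-01]
pre [ 0.60200335 -0.15362587] contact [ 0.61207916 -0.1425138 ]
0 [ 0.6121 -0.1425] per 2deg row [4.15 3.82]
6 [ 0.6245 -0.1311] per 2deg row [3.73 4.23]
12 [ 0.6357 -0.1184] per 2deg row [3.27 4.6 ]
18 [ 0.6455 -0.1046] per 2deg row [2.77 4.91]
24 [ 0.6538 -0.0898] per 2deg row [2.24 5.18]
30 [ 0.6605 -0.0743] per 2deg row [1.68 5.38]
36 [ 0.6656 -0.0581] per 2deg row [1.11 5.53]
42 [ 0.6689 -0.0416] per 2deg row [0.53 5.62]
48 [ 0.6705 -0.0247] per 2deg row [-0.06  5.64]
54 [ 0.6703 -0.0078] per 2deg row [-0.65  5.6 ]
60 [0.6684 0.009 ] per 2deg row [-1.23  5.5 ]
66 [0.6647 0.0255] per 2deg row [-1.8   5.34]
72 [0.6593 0.0416] per 2deg row [-2.35  5.13]
78 [0.6522 0.0569] per 2deg row [-2.87  4.85]
84 [0.6436 0.0715] per 2deg row [-3.36  4.53]
```

```bash
python3 -m pendant '[[[2.5,2,3,0,0],[2.5,2,0,0,0],[2,2,0,0,0],[1.5,1.5,0,0,0]]]'; python3 -m pendant '[[[1.5,1.5,0,0,0],[1.5,1.5,0,0,0],[1.5,1.5,0,0,0]]]'; python3 -m pendant '[[[1.5,1.5,0,0,0],[1.5,1.5,0,0,0],[1.5,1.5,0,0,0]]]'
```

```text
time_s: 19.5
eef_pos: [0.6109, -0.146, 0.0834]
eef_rot: [0.0, 0.911, 0.412, 0.0]
wrist_force: [-0.0, -0.4, 0.3]
opening: -0.002
time_s: 19.88
eef_pos: [0.6147, -0.1417, 0.0826]
eef_rot: [-0.0, 0.911, 0.411, -0.0]
wrist_force: [-1.6, -0.8, 1.4]
opening: 0.002
time_s: 20.25
eef_pos: [0.6194, -0.137, 0.0826]
eef_rot: [-0.0, 0.911, 0.411, -0.0]
wrist_force: [-1.2, -0.5, 1.1]
opening: 0.002
```

```bash
python3 -m pendant '[[[3.8,4.1,-2,2.5,0],[3.8,4.1,-2,2.5,0],[3.6,4.3,-1,2.5,0],[3.3,4.6,0,2,0]]]'; python3 -m pendant '[[[3.3,4.6,0,2,0],[3.3,4.6,0,2,0],[2.8,4.9,0,2,0]]]'; python3 -m pendant '[[[2.8,4.9,0,2,0],[2.8,4.9,0,2,0],[2.3,5.2,0,2,0]]]'
```

```text
time_s: 20.75
eef_pos: [0.6343, -0.1198, 0.0775]
eef_rot: [0.0, 0.874, 0.487, 0.0]
wrist_force: [-0.9, -1.9, 0.2]
opening: 0.002
time_s: 21.12
eef_pos: [0.6436, -0.1056, 0.0777]
eef_rot: [0.0, 0.847, 0.532, 0.0]
wrist_force: [0.3, -2.1, -0.8]
opening: -0.005
time_s: 21.5
eef_pos: [0.6515, -0.0913, 0.0778]
eef_rot: [0.001, 0.818, 0.575, -0.0]
wrist_force: [0.9, -7.2, -1.0]
opening: -0.003
```

```bash
python3 -m pendant '[[[2.2,5.2,0,2,0],[2.2,5.2,0,2,0],[1.9,5.3,0,2,0]]]'; python3 -m pendant '[[[1.7,5.4,0,2,0],[1.7,5.4,0,2,0],[1.4,5.4,0,2,0],[1.1,5.5,0,2,0]]]'; python3 -m pendant '[[[1.1,5.5,0,2,0],[0.9,5.5,0,2,0],[0.5,5.6,0,2,0],[0.5,5.6,0,2,0]]]'; python3 -m pendant '[[[0.3,5.6,0,2,0],[0,5.6,0,2,0],[0,5.6,0,2,0],[-0.2,5.6,0,2,0]]]'
```

```text
time_s: 21.88
eef_pos: [0.6582, -0.0771, 0.0779]
eef_rot: [0.002, 0.787, 0.617, -0.0]
wrist_force: [3.0, -10.2, -3.6]
opening: 0.0
time_s: 22.38
eef_pos: [0.6647, -0.0555, 0.078]
eef_rot: [0.002, 0.742, 0.67, -0.0]
wrist_force: [4.8, -8.9, -3.5]
opening: -0.0
time_s: 22.88
eef_pos: [0.6682, -0.0331, 0.0782]
eef_rot: [0.002, 0.694, 0.72, 0.0]
wrist_force: [6.1, -8.6, -3.7]
opening: -0.004
time_s: 23.38
eef_pos: [0.6685, -0.0105, 0.0783]
eef_rot: [0.003, 0.642, 0.767, 0.0]
wrist_force: [7.3, -8.3, -3.1]
opening: -0.002
```

```bash
python3 -m pendant '[[[1.5,0,0,0,0],[1.5,0,0,0,0]]]'; python3 -m pendant '[[[0.2,4,0,1.5,0],[0.2,4,0,1.5,0]]]'; python3 -m pendant '[[[0,4,0,1.5,0],[0,4,0,1.5,0]]]'
```

```text
time_s: 23.62
eef_pos: [0.6692, -0.0095, 0.0779]
eef_rot: [-0.0, 0.642, 0.767, -0.001]
wrist_force: [-2.6, -4.7, 1.0]
opening: -0.004
time_s: 23.88
eef_pos: [0.6692, -0.0026, 0.0778]
eef_rot: [0.0, 0.621, 0.784, -0.002]
wrist_force: [-3.5, -8.9, 1.6]
opening: 0.001
time_s: 24.12
eef_pos: [0.6691, 0.0054, 0.0777]
eef_rot: [0.0, 0.601, 0.8, -0.002]
wrist_force: [-3.2, -10.0, 0.4]
opening: 0.003
```

```bash
python3 -m pendant '[[[-0.9,4,0,1.5,0],[-0.9,4,0,1.5,0]]]'; python3 -m pendant '[[[-1,3,0,1.2,0],[-1,3,0,1.2,0]]]'; python3 -m pendant '[[[-1,3,0,1.2,0],[-1,3,0,1.2,0]]]'
```

```text
time_s: 24.38
eef_pos: [0.6679, 0.0135, 0.0777]
eef_rot: [0.0, 0.579, 0.815, -0.001]
wrist_force: [1.2, -9.3, -0.3]
opening: 0.0
time_s: 24.62
eef_pos: [0.6666, 0.0197, 0.0777]
eef_rot: [0.001, 0.562, 0.827, -0.001]
wrist_force: [3.4, -7.6, -2.5]
opening: -0.004
time_s: 24.88
eef_pos: [0.6651, 0.0258, 0.0778]
eef_rot: [0.001, 0.545, 0.838, -0.0]
wrist_force: [3.6, -8.0, -3.0]
opening: 0.002
```

```bash
python3 -m pendant '[[[-0.9,2.5,0,1,0],[-0.7,2.5,0,1,0]]]'; python3 -m pendant '[[[-0.7,2.5,0,1,0],[-0.7,2.5,0,1,0]]]';python3 -m pendant '[[[-0.7,2,0,0.8,0],[-0.7,2,0,0.8,0]]]'
```

```text
time_s: 25.12
eef_pos: [0.6636, 0.0309, 0.0778]
eef_rot: [0.001, 0.53, 0.848, -0.0]
wrist_force: [4.8, -6.5, -3.1]
opening: 0.001
time_s: 25.38
eef_pos: [0.662, 0.0358, 0.0778]
eef_rot: [0.001, 0.515, 0.857, -0.0]
wrist_force: [4.1, -7.9, -2.5]
opening: -0.004
time_s: 25.62
eef_pos: [0.6606, 0.0398, 0.0778]
eef_rot: [0.001, 0.503, 0.864, -0.0]
wrist_force: [4.6, -7.8, -3.9]
opening: 0.001
```

```bash
python3 -m pendant '[[[-0.6,2,0,0.8,0],[-0.8,2,0,0.8,0]]]'; python3 -m pendant '[[[-0.8,2,0,0.8,0],[-0.8,2,0,0.8,0]]]';python3 -m pendant '[[[-0.8,2,0,0.8,0],[-0.8,2,0,0.8,0]]]'
```

```text
time_s: 25.88
eef_pos: [0.6592, 0.0435, 0.0778]
eef_rot: [0.001, 0.491, 0.871, -0.001]
wrist_force: [4.6, -8.3, -2.5]
opening: 0.001
time_s: 26.12
eef_pos: [0.6578, 0.047, 0.0778]
eef_rot: [0.002, 0.479, 0.878, -0.001]
wrist_force: [4.6, -11.3, -4.3]
opening: -0.007
time_s: 26.38
eef_pos: [0.6562, 0.0507, 0.0778]
eef_rot: [0.002, 0.467, 0.884, -0.001]
wrist_force: [4.4, -10.2, -3.3]
opening: -0.002
```

```bash
python3 -m pendant '[[[-0.6,1.6,0,0.6,0],[0,0,0,0,0]]]'; python3 -m pendant '[[[-0.6,1.6,0,0.6,0],[0,0,0,0,0]]]';python3 -m pendant '[[[-0.6,1.6,0,0.6,0],[0,0,0,0,0]]]'
```

```text
time_s: 26.62
eef_pos: [0.6554, 0.0524, 0.0778]
eef_rot: [0.002, 0.462, 0.887, -0.001]
wrist_force: [4.0, -10.4, -2.8]
opening: -0.001
time_s: 26.88
eef_pos: [0.6548, 0.0538, 0.0778]
eef_rot: [0.002, 0.458, 0.889, -0.001]
wrist_force: [4.0, -11.3, -2.3]
opening: 0.003
time_s: 27.12
eef_pos: [0.6542, 0.0551, 0.0778]
eef_rot: [0.002, 0.453, 0.891, -0.001]
wrist_force: [2.6, -11.0, -2.8]
opening: -0.0
```

```bash
python3 -m pendant '[[[-0.8,1.5,0,0.6,0],[0,0,0,0,0]]]'; python3 -m pendant '[[[-0.8,1.5,0,0.6,0],[0,0,0,0,0]]]'; python3 -c "
from h import *
for k in ('wrist','scene','top'): find(k,['grip','hub'])
c=imaging.camera('wrist'); cv2.imwrite('pics/w9.png',c['img'][:,:,::-1])
F=[]
for i in range(4): imaging.camera('wrist'); F.append(monitor.get_obs()['wrist_force'])
print(np.mean(F,0))"
```

```text
time_s: 27.38
eef_pos: [0.6535, 0.0564, 0.0778]
eef_rot: [0.002, 0.448, 0.894, -0.001]
wrist_force: [4.5, -12.8, -3.2]
opening: -0.004
time_s: 27.62
eef_pos: [0.6528, 0.0578, 0.0778]
eef_rot: [0.002, 0.444, 0.896, -0.002]
wrist_force: [3.4, -13.6, -2.3]
opening: -0.004
wrist grip 0.56 [0.6393 0.0716 0.1175] [270. 251.]
scene grip 0.78 [0.6412 0.0769 0.1117] [297. 246.]
scene hub 0.92 [ 0.5068 -0.0118  0.128 ] [280. 203.]
top grip 0.73 [0.6402 0.0803 0.1131] [242. 169.]
top hub 0.8 [ 0.5074 -0.0178  0.1279] [286. 226.]
[  4.21123778 -12.69284396  -3.2321366 ]
```

The tangential force has climbed from about 9 N to 12.8 N at the expected slope. The swing (1.36 rad, catching at about 0.41) fits the bolt being at its stop, so I'm releasing gently.

```bash
python3 -m pendant '[[[0.9,-1.2,0,0,0],[0.9,-1.2,0,0,0],[1.2,-1.6,0,0,0],[1.5,-2,0,0,0],[2,-3,0,0,0],[3,-4,0,0,0],[3,-4,0,0,0],[3,-4,0,0,0]]]'; python3 -m pendant '[[[4,-6,0,0,0],[5,-8,0,0,0],[5,-8,0,0,0],[0,0,30,0,0],[0,0,50,0,0],[-10,0,20,0,0],[0,0,0,0,0],[0,0,0,0,0]]]'; python3 - <<'E'
from h import *
for k in("wrist","scene","top"): find(k,["grip","hub","tab"])
find("top",["socket","bush","screwdriver","vblock"])
c=imaging.camera("wrist"); cv2.imwrite("pics/w10.png",c["img"][:,:,::-1])
E
```

```text
time_s: 29.32
eef_pos: [0.6672, 0.0404, 0.0776]
eef_rot: [-0.0, 0.444, 0.896, 0.0]
wrist_force: [-0.9, -0.8, -0.1]
opening: -0.003
time_s: 30.32
eef_pos: [0.6707, 0.0178, 0.1763]
eef_rot: [-0.001, 0.444, 0.896, -0.0]
wrist_force: [0.0, 0.1, 0.2]
opening: 0.002
wrist grip 0.81 [0.6484 0.0528 0.1168] [280. 165.]
wrist hub 0.94 [ 0.5088 -0.0163  0.1262] [ 59. 126.]
wrist tab 0.6 [0.5281 0.0046 0.1414] [ 83. 118.]
wrist tab 0.45 [0.6458 0.0504 0.1144] [275. 165.]
scene grip 0.55 [0.6497 0.0547 0.1152] [286. 245.]
scene hub 0.66 [ 0.5103 -0.014   0.1278] [279. 204.]
scene hub 0.29 [0.5292 0.0852 0.0459] [313. 241.]
scene tab 0.58 [0.5247 0.0031 0.1424] [283. 203.]
top grip 0.57 [0.6509 0.0594 0.1151] [251. 164.]
top grip 0.35 [ 0.4405 -0.0938  0.0514] [318. 256.]
top hub 0.55 [ 0.5106 -0.019   0.1258] [287. 224.]
top bush 0.64 [ 0.4414 -0.0909  0.0499] [317. 255.]
top screwdriver 0.73 [5.563e-01 3.895e-01 4.000e-04] [119. 212.]
top screwdriver 0.21 [ 0.5048 -0.0116  0.0028] [283. 230.]
top vblock 0.87 [ 0.5647 -0.4335 -0.0016] [452. 203.]
```

View pics/w10.png

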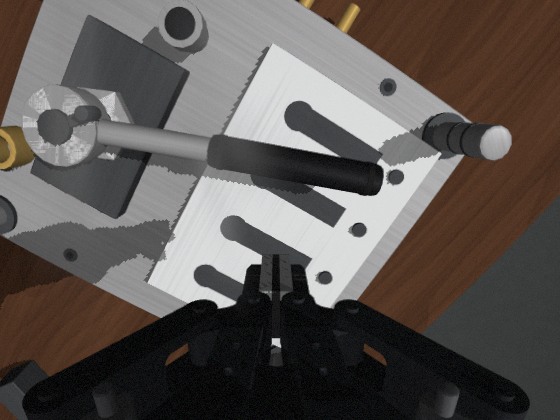

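The wrist picture shows the handle free of the gripper (grip near (280,165)). The lever post at (85,115) is on its anticlockwise side, and the socket stands at (180,25), where it was.

```bash
python3 -m pendant '[[[0,0,20,0,0],[0,0,0,0,0],[0,0,0,0,0]]]'; python3 - <<'E'
from h import *
find("scene",["socket","grip"]); print(order.hand_in())
E
```

```text
time_s: 31.6
eef_pos: [0.6715, 0.0179, 0.1984]
eef_rot: [0.001, 0.444, 0.896, 0.0]
wrist_force: [0.3, -0.3, -0.1]
opening: 0.005
scene socket 0.59 [0.5296 0.0861 0.047 ] [313. 241.]
scene grip 0.78 [0.65   0.0556 0.1153] [287. 245.]
the job is handed in; nothing more can be done
None
```

I flipped the lever to the loosening side, swung the handle anticlockwise until the bolt reached its stop, let go and handed the job in at about 32 s. No verdict came back.

**Lever:** the highest wrist force I read while pushing it was about 7.6 N. The last wrist picture shows the post on the anticlockwise side of the handle. I measured it there at about 0.4 rad, against the expected 0.45.

**Bolt:** its angle is inferred, not seen directly.
- The force along the swing was about 9 N while driving, then climbed to 12.8 N and held there at standstill. That is well above the 8 N needed to turn the bolt. The highest total I read was about 14 N, below the 18 N limit.
- After release the handle sprang back about 0.15 rad to rest. Free swing minus idle travel gives about 0.9 rad of bolt travel, which matches the stop.

**Loose parts:** the bush, screwdriver and setting block were measured within a few mm of their starting positions in the last checks. The top camera missed the socket in that check, but the scene camera found it unmoved.

**Disagreements:**
- The fingertips end about 20 mm above the reported TCP, or 20 to 26 mm depending on the camera. The first pass therefore went over the post without touching it; I lowered the tool and repeated the push.
- While pushing the handle there was a sideways rubbing force of up to about 6 N, which I eased by shifting outward.

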